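# Turn the brush pot mouth-up and push it home into the rack

## Task

The square brush pot by itself on the bench was left upside down. Turn it over so that it stands mouth-up, then slide it into the empty bay of the low wooden rack, right back against the back board. It is brittle, so handle it gently: keep it down on the bench all the time, tipping it over its edges and sliding it instead of lifting it up, never press or knock it hard, and leave the second pot and the other things where they are.

Things in the scene. Friction and masses are not known exactly. Their poses are not given: they have to be found in the camera images.
- pot: brush pot to turn over: white, square, 70 x 70 mm outside, 92 mm tall, straight 4 mm walls and base, one end open (inside 62 x 62 mm), about 0.26 kg. Starts mouth-down, one side roughly facing the robot. Origin: centre of the mouth, in the rim's plane (on the bench at the start). z axis from mouth to base: up at the start, down once mouth-up; x, y square to the walls
- pot_base (a point): centre of the outer face of the pot's closed base, 92 mm from pot along its z axis (at the top at the start; on the bench when the pot stands mouth-up)
- rack: fixed low wooden rack, two open-fronted bays, no floor (pots slide on the bench). Origin on the bench midway between the bays; x axis to the back board (inner face at x = 36 mm, 62 mm high, 232 long), y along it. Three dividers 12 mm thick, 50 mm high, from x = -15 mm to the board, at y = -110, 0, 110 mm: bays 98 mm wide, centred at y = -55 and 55 mm
- place: thin square of cork, 66 x 66 mm, flat on the bench in the empty bay (either one); things slide onto it freely. Origin on the bench on the bay's middle line, where the middle of the pot's base belongs when the pot touches the back board (36 mm behind it). Axes as the rack's: x to the back board, y along it
- pot2: second pot of the same shape and size, standing mouth-up in the other bay. Origin: centre of the underside of its base, z up. Leave alone
- case: white blank phone case lying on the bench, 70 x 142 x 9 mm; origin centre of its underside, long side along its y axis. Leave alone
- jar: small amber glass jar with a black cap, 46 mm across, 55 mm tall, standing; origin centre of its underside. Leave alone
- brush: flat brush, 170 mm long, lying on the bench along its x axis, handle to -x. Leave alone
Mind the look-alikes: they are no part of the job. Leave any blue or pink look-alike of the pot alone.

How it is judged:
At the end, for the whole second after the job is handed in: the pot stands mouth-up on the bench (within 5 degrees) and at rest in the bay that was empty, its base within 12 mm of touching the back board and within 22 mm of the bay's middle line (angle between pot's own z axis and vertical above 3.05 rad and height (world z) of pot_base below 0.006 m and x of pot_base in the frame of place between -0.012 and 0.012 m and y of pot_base in the frame of place between -0.022 and 0.022 m and linear speed of pot below 0.02 m/s).
It fails at once if the fingers press, squeeze or knock the pot with more than 20 N (contact force between the fingers and pot above 20 N).
It fails at once if the pot is lifted clear of the bench (both its mouth and its base more than 60 mm up; tipping over an edge stays below 35 mm) (height (world z) of each of pot, pot_base above 0.06 m).
It fails at once if the second pot, the phone case, the jar or the brush is moved more than 20 mm (distance of any of pot2, case, jar, brush from where it was at the start of the episode above 0.02 m).
It also fails if it takes over 72 s, if anything falls off the work surface, if the arm or the gripper's body presses on something with over 40 N, if the wrist force passes 120 N, or if a joint passes its speed limit or range.

## Robot

A 6-joint arm with a two-finger parallel gripper is mounted at the origin on the work surface. World frame = base frame: x ahead of the robot, y to its left, z up, the work surface at z = 0. Lengths are in m, angles in rad, forces in N, time in s.
With the tool pointing down it reaches from about 0.2 to 0.875 m from the base axis. Payload 3.4 kg.
Tool frame: the origin (TCP) lies midway between the tips of the shut fingers; the grasp point (between the pads) lies 19 mm behind it (tcp_to_grasp is the distance from the TCP to the grasp point, in m); z points along the fingers, y is the line along which they close (so a half turn about z gives the same grasp; the last joint's range is limited). The gripper opens to 94 mm and grips with 3 to 60 N. Pads are 16 mm wide; open, the fingers measure 119 mm over their backs; the gripper's body (75 mm by 177 mm) begins 78 mm behind the grasp point.
Start: joints at [1.033, 0.276, 1.505, -0, 1.361, -0.121], TCP at [0.233, 0.526, 0.205] pointing down, gripper open.
Joint ranges: [-2.89, 2.89], [-0.75, 2.08], [0.22, 2.7], [-1.18, 4.32], [0.11, 2.71], [-2.7, 2.7]. Speed limits (rad/s): [2.57, 2.57, 3.14, 3.14, 3.14, 3.14].

## Interface

Orientations are given as a rotation vector (axis times angle).
In Python, from workcell import read_state, grab_frame, hand_in, tcp_to_grasp gives the robot as it stands. The module is installed in compiled form; this text tells all that it offers.
- The arm moves only by the tool step_arm, never from a script. Its argument "motion" is a list of rows, each a list of 5 numbers: the shift along the tool's x, y, z scaled (see below), then the turn about the tool's z scaled (see below), then the opening, from 0 (shut) to 1 (fully open). A call has 1 to 20 rows; each row is the pose to reach, as a shift and turn from the pose commanded when the call began, along the tool's axes at that moment, turning the shorter way round; what a row does not reach only later rows make up. The controller multiplies each number of a shift by 300 mm and each number of a turn by 360 degrees. A row lasts 1/12 s, in which the tool goes at most 41.7 mm and 7.16 degrees, less where a joint would pass 70% of its speed; a pose out of reach is approached as far as the arm can. A call with a number of a shift or a turn outside -1 to 1 is refused whole. A call with a gripper value outside its range is refused whole. The fingers move at their own pace and stop on an object; the grip force is fixed at half the most. Time passes only in rows, so rows that repeat a pose let the fingers close. It gives the time, the measured TCP pose, the force, the opening and the grip force at its end, in the units of the state.
- read_state(): the state, without advancing time (a new reading comes with each control period).
- grab_frame(name): name is "scene" or "top" or "wrist"; returns a dict with "color" (384x512x3 uint8, blue, green, red), "z_map" (384x512 float32, m along the optical axis (not along the pixel's ray), 0 where there is no reading), "intrinsics" (3x3 intrinsics, pixels), "k1" (the pictures are not rectified: a ray, as slopes to the right and down, at radius r is drawn at 1 + k1 r^2 times it, then the intrinsics apply), "T" (4x4, takes a point from camera to world coordinates). Camera axes: x right, y down, z forward; pixel columns grow to the right and rows downward; lengths in m; the calibration is good to about 2 mm. A picture is of the moment at which its call begins.
- hand_in(): hands the job in; it is judged then, once.
The state is a dict: "time": time; "qpos": joint angles; "qvel": joint speeds; "effort": joint torques, N m; "tool_pos": TCP position; "eef_rot": TCP orientation; "ft_force": force on the tool from outside, world axes, zero at the start; "moment": the same for the moment, N m; "finger_gap": opening from 0.0 (shut) to 1.0 (fully open); "gripper_force": force on a finger pad.
Only numpy, scipy, OpenCV 4.12 (cv2) and the standard library are available. Lean on these libraries where they do the work, as an engineer would, in place of code of your own. Each camera call takes 0.05 s, during which the arm holds its last target. There are 200 camera calls.

## Working session

There is one attempt and no reset: what is moved stays moved. The work goes in short steps, Python scripts to look and compute and a tool call to move; the robot and the scene stay as the last step left them, time stands still between calls to the robot, and variables do not carry over. Pictures are saved under pics/ and viewed, at most 10 in all, crops included, and the job is handed in when it is done.

Besides the shell and the picture viewer there is one more tool, called after "Call:" by a JSON object that holds its "api" and its "payload". step_arm: Moves the arm, as the interface text tells. Its arguments: {"type":"object","properties":{"motion":{"type":"array","items":{"type":"array","items":{"type":"number","minimum":-1,"maximum":1}}}},"required":["motion"]}

```bash
mkdir -p pics; cat > h.py <<'E'
import numpy as np,cv2
from workcell import *
def world(f,u,v,z=None):
    K=np.array(f["intrinsics"],float);k=f["k1"];T=np.array(f["T"])
    d=np.array([(u-K[0,2])/K[0,0],(v-K[1,2])/K[1,1]]);s=d.copy()
    for _ in range(20): s=d/(1+k*(s@s))
    r=np.array([s[0],s[1],1.])
    if z is None:
        p=r*f["z_map"][int(round(v)),int(round(u))]
        return T[:3,:3]@p+T[:3,3]
    w=T[:3,:3]@r; return T[:3,3]+w*(z-T[2,3])/w[2]
def cloud(f):
    K=np.array(f["intrinsics"],float);T=np.array(f["T"])
    vv,uu=np.mgrid[0:384,0:512]
    d=np.stack([(uu-K[0,2])/K[0,0],(vv-K[1,2])/K[1,1]],-1);s=d.copy()
    for _ in range(20): s=d/(1+f["k1"]*(s**2).sum(-1,keepdims=True))
    z=f["z_map"]; p=np.concatenate([s*z[...,None],z[...,None]],-1)
    w=p@T[:3,:3].T+T[:3,3]; w[z==0]=np.nan
    return w
E
python3 - <<'E'
from h import *
a=grab_frame("top");b=grab_frame("scene")
np.savez("f0.npz",top=cloud(a),scene=cloud(b),tc=a["color"],sc=b["color"])
cv2.imwrite("pics/a.png",np.hstack([a["color"]])); cv2.imwrite("pics/b.png",b["color"])
print(read_state(),tcp_to_grasp, a["T"],b["T"])
E
```

```text
{'time': 0.1, 'qpos': array([ 1.03299391e+00,  2.76505302e-01,  1.50594959e+00,  2.56620286e-06,
        1.36068538e+00, -1.20996921e-01]), 'qvel': array([-7.67701788e-05, -1.94363541e-03, -2.90181449e-03,  1.13609785e-03,
       -3.78026101e-04, -2.23394330e-03]), 'effort': array([ 5.16702366e-04, -4.05457878e+01, -2.37780905e+01,  7.01946951e-02,
        2.99005327e-02, -4.67692053e-05]), 'tool_pos': array([0.2325396 , 0.5253578 , 0.20472901]), 'eef_rot': array([-6.49884168e-01, -3.07312375e+00,  2.29864761e-03]), 'ft_force': array([ 0.04330869, -0.52091041, -0.54299139]), 'moment': array([ 0.0135985 , -0.01771329,  0.02233853]), 'gripper_force': 0.0, 'finger_gap': 1.0000637810837711} 0.0188 [[-0.05792894 -0.97620355  0.20897576  0.26983698]
 [-0.99830355  0.05787203 -0.00639205  0.0734291 ]
 [-0.00585391 -0.20899152 -0.97789993  1.25368026]
 [ 0.          0.          0.          1.        ]] [[-0.17875796  0.68068305 -0.71043379  1.19511801]
 [ 0.98379324  0.13394306 -0.11920618  0.17897148]
 [ 0.01401605 -0.72022902 -0.69359478  0.78951776]
 [ 0.          0.          0.          1.        ]]
```

View pics/a.png

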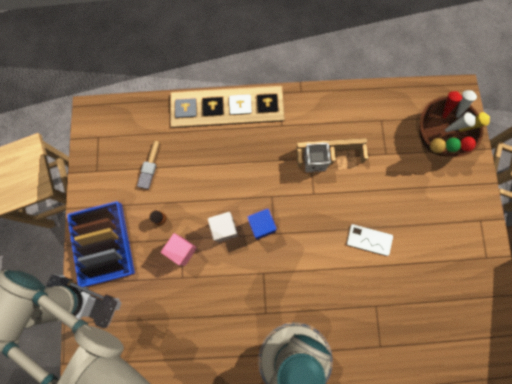

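View pics/b.png

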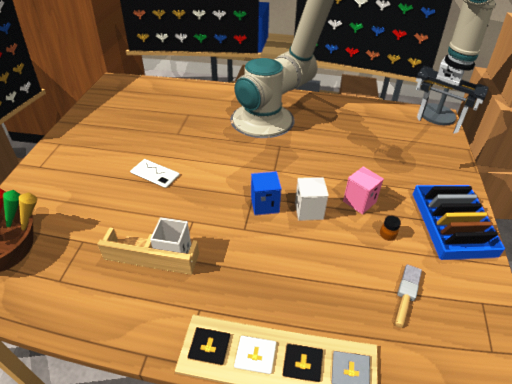

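The top view shows the white pot at (222,226), blue and pink look-alikes at (262,223) and (178,250), and the jar at (157,217). The rack is around (335,150), with pot2 in its left bay (318,154) and cork in the right bay (346,158). Next I measure these.

```bash
python3 - <<'E'
from h import *
d=np.load("f0.npz")
def rect(P): 
    r=cv2.minAreaRect((P[:,:2]*1000).astype(np.float32)); return [np.round(x,1) for x in r], len(P)
for n,c in (("top","tc"),("scene","sc")):
    W=d[n];C=d[c].astype(int)
    x,y,z=W[...,0],W[...,1],W[...,2]
    hsv=cv2.cvtColor(d[c],cv2.COLOR_BGR2HSV).astype(int)
    if n=="top": box=lambda u0,u1,v0,v1: np.s_[v0:v1,u0:u1]
    regs={"top":dict(pot=(200,240,205,248),blue=(243,282,204,244),pink=(155,200,228,270),pot2=(298,338,135,178),jar=(145,170,205,230)),
      "scene":dict(pot=(290,332,170,225),blue=(245,285,165,218),pink=(338,388,160,218),pot2=(145,195,212,255),jar=(376,404,210,243))}[n]
    for k,(u0,u1,v0,v1) in regs.items():
        s=np.s_[v0:v1,u0:u1]; w=W[s].reshape(-1,3); w=w[~np.isnan(w[:,0])]
        t=w[w[:,2]>.02]; zt=np.percentile(t[:,2],97) if len(t) else 0
        q=w[(w[:,2]>.085)&(w[:,2]<.1)] if k!="jar" else t
        print(n,k,"ztop",round(zt,4),rect(q) if len(q)>4 else None)
    # rack: back board top z~62, dividers 50
    m=(x>.3)&(x<.75)&(y>-.25)&(y<.1) 
    bb=m&(z>.057)&(z<.067); dv=m&(z>.045)&(z<.055)
    for nm,mm in(("bb",bb),("dv",dv)):
        P=W[mm]; print(n,nm,rect(P) if len(P)>4 else None)
# cork
f=grab_frame("top")
W=d["top"]
for (u,v) in [(346,160),(336,160),(355,160),(332,140),(367,150),(366,158),(300,160)]: print((u,v),np.round(W[v,u],3))
im=cv2.resize(d["tc"][120:260,140:400],None,fx=3,fy=3,interpolation=cv2.INTER_CUBIC); cv2.imwrite("pics/c.png",im)
E
```

```text
top pot ztop 0.0967 ([array([424.7, 202.4]), array([71.5, 70.5]), np.float64(13.5)], 518)
top blue ztop 0.0963 ([array([426.7,  78.2]), array([71.1, 70.1]), np.float64(18.7)], 514)
top pink ztop 0.0961 ([array([360.1, 345.2]), array([71.7, 71.6]), np.float64(53.2)], 540)
top pot2 ztop 0.0934 ([array([ 640.6, -113.9]), array([72.2, 70.4]), np.float64(0.5)], 122)
top jar ztop 0.0587 ([array([471.9, 418.7]), array([42.7, 43.1]), np.float64(39.5)], 186)
top bb ([array([573.1, -39.5]), array([138.5, 464.1]), np.float64(44.1)], 279)
top dv ([array([571.3, -39.1]), array([131.3, 454.6]), np.float64(43.2)], 194)
scene pot ztop 0.0949 ([array([429.6, 202.4]), array([75. , 70.7]), np.float64(12.9)], 557)
scene blue ztop 0.095 ([array([430.6,  77.9]), array([74. , 70.7]), np.float64(18.9)], 538)
scene pink ztop 0.0949 ([array([365.1, 343.4]), array([71.2, 74.5]), np.float64(54.1)], 499)
scene pot2 ztop 0.0939 ([array([ 643.8, -117. ]), array([70.4, 71.1]), np.float64(89.5)], 308)
scene jar ztop 0.0581 ([array([478.2, 417.6]), array([43. , 42.3]), np.float64(32.6)], 317)
scene bb ([array([595.5, -58. ]), array([142.2, 412.2]), np.float64(43.8)], 749)
scene dv ([array([596.5, -56.2]), array([137. , 413.5]), np.float64(45.2)], 472)
(346, 160) [ 0.638 -0.224  0.002]
(336, 160) [ 0.642 -0.191 -0.003]
(355, 160) [ 0.636 -0.255  0.005]
(332, 140) [ 0.692 -0.17   0.064]
(367, 150) [ 0.671 -0.302  0.002]
(366, 158) [ 0.628 -0.281  0.047]
(300, 160) [ 0.634 -0.06   0.048]
```

View pics/c.png

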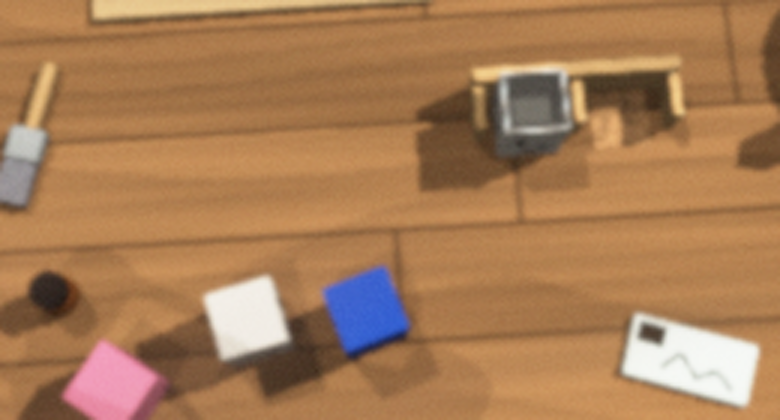

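```bash
cat >> h.py <<'E'
from scipy.spatial.transform import Rotation as R
def rel(p,yaw=None,s=None):
    """world TCP target, yaw(deg) of direction of tool -x -> scaled row"""
    s=s or read_state(); M=R.from_rotvec(s["eef_rot"]).as_matrix()
    d=M.T@(np.array(p)-s["tool_pos"])/.3
    cur=np.degrees(np.arctan2(-M[1,0],-M[0,0]))
    t=0 if yaw is None else -((yaw-cur+180)%360-180)/360
    return np.round(np.r_[d,t],4),round(cur,2)
E
python3 - <<'E'
from h import *
d=np.load("f0.npz")
for n in("top","scene"):
    W=d[n];x,y,z=W[...,0],W[...,1],W[...,2]
    m=(x>.66)&(x<.72)&(y>-.32)&(y<-.03)&(z>.052)&(z<.07); P=W[m]
    v=np.polyfit(P[:,1],P[:,0],1); print(n,"board",len(P),v,np.degrees(np.arctan(v[0])),P.min(0),P.max(0))
    m=(x>.58)&(x<.665)&(y>-.32)&(y<-.03)&(z>.04)&(z<.058)&((y<-.26)|(y>-.08)|((y<-.155)&(y>-.19)));P=W[m]
    for a,b in((-.32,-.26),(-.19,-.155),(-.08,-.03)):
        Q=P[(P[:,1]>a)&(P[:,1]<b)]; print(" div",len(Q),np.round(np.median(Q,0),4) if len(Q) else 0,Q[:,0].min() if len(Q) else 0)
c=np.array([.427,.2024]);a=np.radians(13.3);D=np.array([np.cos(a),np.sin(a)])
for s,z in((-.062,.17),(-.062,.082)): print(rel([*(c+s*D),z],13.3), c+s*D)
E
```

```text
top board 333 [-0.02445802  0.678442  ] -1.4010619721436557 [ 0.66016722 -0.2858409   0.05209948] [ 0.69468073 -0.05589484  0.06776506]
 div 48 [ 0.6439 -0.2783  0.0499] 0.6263871154540654
 div 50 [ 0.6424 -0.1675  0.0492] 0.6254729874369558
 div 47 [ 0.6435 -0.0611  0.0489] 0.6241230989678183
scene board 851 [-0.0281275   0.68424025] -1.6111619694666146 [ 0.66028456 -0.28816018  0.05202172] [ 0.69804106 -0.05647511  0.06982573]
 div 77 [ 0.6476 -0.279   0.0499] 0.6292088362596903
 div 46 [ 0.6536 -0.1735  0.0512] 0.6323393839831003
 div 81 [ 0.6473 -0.0611  0.0513] 0.6275439987524519
(array([-0.8638, -0.847 ,  0.1171, -0.1033]), np.float64(-23.88)) [0.36666291 0.18813692]
(array([-0.8639, -0.8466,  0.4104, -0.1033]), np.float64(-23.88)) [0.36666291 0.18813692]
```

Call:
{"api": "step_arm", "payload": {"motion": [[-0.864, -0.847, 0.1, -0.103, 0.45], [-0.864, -0.847, 0.1, -0.103, 0.45], [-0.864, -0.847, 0.1, -0.103, 0.45], [-0.864, -0.847, 0.1, -0.103, 0.45], [-0.864, -0.847, 0.1, -0.103, 0.45], [-0.864, -0.847, 0.1, -0.103, 0.45], [-0.864, -0.847, 0.1, -0.103, 0.45], [-0.864, -0.847, 0.1, -0.103, 0.45], [-0.864, -0.847, 0.1, -0.103, 0.45], [-0.864, -0.847, 0.1, -0.103, 0.45], [-0.864, -0.847, 0.1, -0.103, 0.45], [-0.864, -0.847, 0.4, -0.103, 0.45], [-0.864, -0.847, 0.4, -0.103, 0.45], [-0.864, -0.847, 0.4, -0.103, 0.45], [-0.864, -0.847, 0.4, -0.103, 0.45]]}}

```text
time: 1.4
tool_pos: [0.364, 0.189, 0.0836]
eef_rot: [0.363, -3.114, 0.001]
ft_force: [0.0, 0.1, -0.0]
finger_gap: 0.45
gripper_force: 0.0
```

Call:
{"api": "step_arm", "payload": {"motion": [[-0.017, 0, 0.003, 0, 0.45], [-0.034, 0, 0.003, 0, 0.45], [-0.044, 0, 0.003, 0, 0.45], [-0.048, 0, 0.003, 0, 0.45], [-0.052, 0, 0.003, 0, 0.45], [-0.056, 0, 0.003, 0, 0.45], [-0.06, 0, 0.003, 0, 0.45], [-0.064, 0, 0.003, 0, 0.45], [-0.068, 0, 0.003, 0, 0.45], [-0.072, 0, 0.003, 0, 0.45]]}}

```text
time: 2.23
tool_pos: [0.3873, 0.1932, 0.0845]
eef_rot: [0.361, -3.119, 0.0]
ft_force: [-2.2, -1.1, 2.0]
finger_gap: 0.448
gripper_force: 1.3
```

Call:
{"api": "step_arm", "payload": {"motion": [[-0.004, 0, -0.007, 0, 0.45], [-0.01, 0, -0.012, 0, 0.45], [-0.021, 0, -0.02, 0, 0.45], [-0.031, 0, -0.026, 0, 0.45], [-0.042, 0, -0.033, 0, 0.45], [-0.054, 0, -0.039, 0, 0.45], [-0.065, 0, -0.044, 0, 0.45]]}}

```text
time: 2.82
tool_pos: [0.4077, 0.1981, 0.0981]
eef_rot: [-0.361, 3.12, 0.0]
ft_force: [-0.9, 0.6, 0.1]
finger_gap: 0.451
gripper_force: 0.4
```

```bash
python3 - <<'E'
from h import *
b=grab_frame("scene")
cv2.imwrite("pics/d.png",cv2.resize(b["color"][90:270,200:440],None,fx=3,fy=3))
E
```

```text
(no output)
```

View pics/d.png

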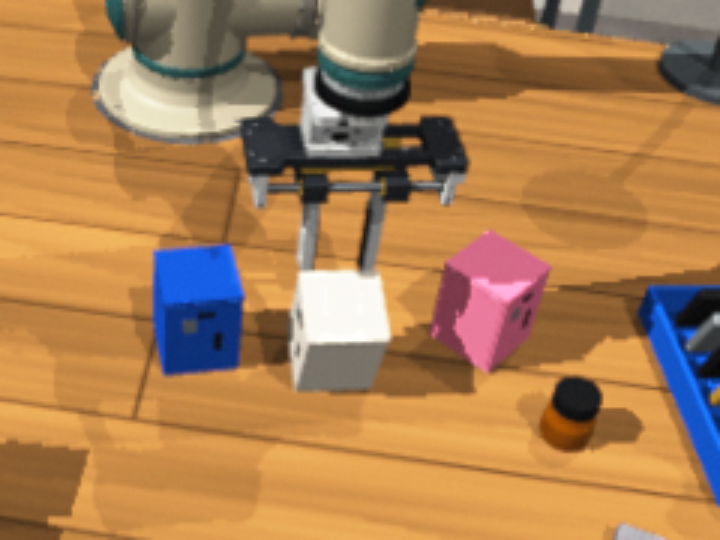

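The pot (crop about (340,330)) is tilting away from the robot under the two fingertips, pivoting cleanly without sliding. I'll continue the arc.

Call:
{"api": "step_arm", "payload": {"motion": [[-0.017, 0, -0.008, 0, 0.45], [-0.035, 0, -0.014, 0, 0.45], [-0.053, 0, -0.02, 0, 0.45], [-0.071, 0, -0.025, 0, 0.45], [-0.09, 0, -0.028, 0, 0.45], [-0.108, 0, -0.031, 0, 0.45], [-0.127, 0, -0.034, 0, 0.45], [-0.135, 0, -0.034, 0, 0.45], [-0.135, 0, -0.034, 0, 0.45], [-0.135, 0, -0.034, 0, 0.45], [-0.135, 0, -0.034, 0, 0.45], [-0.135, 0, -0.034, 0, 0.45]]}}

```text
time: 3.87
tool_pos: [0.446, 0.2071, 0.1079]
eef_rot: [0.361, -3.12, -0.0]
ft_force: [0.3, 0.5, 0.5]
finger_gap: 0.45
gripper_force: 0.0
```

```bash
python3 - <<'E'
from h import *
b=grab_frame("scene");a=grab_frame("top")
np.savez("f1.npz",top=cloud(a),scene=cloud(b))
cv2.imwrite("pics/e.png",np.hstack([cv2.resize(b["color"][110:290,220:420],(400,360)),cv2.resize(a["color"][130:310,130:330],(400,360))]))
for n,f in(("top",a),("scene",b)):
    W=cloud(f);x,y,z=W[...,0],W[...,1],W[...,2]
    hsv=cv2.cvtColor(f["color"],cv2.COLOR_BGR2HSV)
    m=(x>.40)&(x<.63)&(y>.14)&(y<.3)&(z>.06)&(z<.079)&(hsv[...,1]<60)
    P=W[m];r=cv2.minAreaRect((P[:,:2]*1000).astype(np.float32));print(n,len(P),np.median(P[:,2]),r)
E
```

```text
top 0 nan ((0.0, 0.0), (0.0, 0.0), 0.0)
scene 811 0.07054415113876211 ((507.54730224609375, 219.85916137695312), (96.1235122680664, 68.46632385253906), 14.10154914855957)
  return _methods._mean(a, axis=axis, dtype=dtype,
  ret = ret.dtype.type(ret / rcount)
```

View pics/e.png

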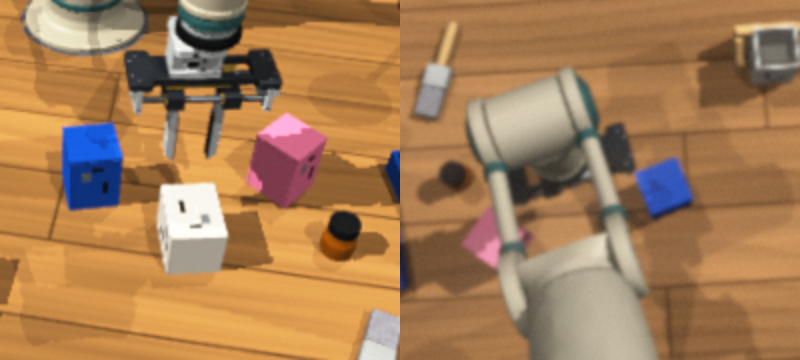

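The pot (left half, about (193,225)) lies on its side. Its mouth faces the robot and its base points away, with the blue and pink pots undisturbed. Next: narrow the fingers, lower them in front of the mouth and touch the upper rim.

Call:
{"api": "step_arm", "payload": {"motion": [[0.03, 0, 0, 0, 0.2], [0.03, 0, 0, 0, 0.2], [0.03, 0, 0.08, 0, 0.2], [0.03, 0, 0.173, 0, 0.2], [0.03, 0, 0.173, 0, 0.2], [0.01, 0, 0.173, 0, 0.2], [0.0, 0, 0.173, 0, 0.2], [-0.007, 0, 0.173, 0, 0.2], [-0.011, 0, 0.173, 0, 0.2], [-0.015, 0, 0.173, 0, 0.2], [-0.018, 0, 0.173, 0, 0.2], [-0.021, 0, 0.173, 0, 0.2], [-0.024, 0, 0.173, 0, 0.2]]}}

```text
time: 5.05
tool_pos: [0.4522, 0.2086, 0.0561]
eef_rot: [0.361, -3.119, 0.0]
ft_force: [-3.5, -0.1, 3.2]
finger_gap: 0.199
gripper_force: 1.8
```

Call:
{"api": "step_arm", "payload": {"motion": [[-0.004, 0, -0.01, 0, 0.2], [-0.012, 0, -0.02, 0, 0.2], [-0.02, 0, -0.029, 0, 0.2], [-0.029, 0, -0.039, 0, 0.2], [-0.038, 0, -0.048, 0, 0.2], [-0.047, 0, -0.056, 0, 0.2]]}}

```text
time: 5.55
tool_pos: [0.4674, 0.2121, 0.0734]
eef_rot: [-0.361, 3.121, 0.0]
ft_force: [-2.8, -1.6, 2.1]
finger_gap: 0.198
gripper_force: 1.3
```

```bash
python3 - <<'E'
from h import *
b=grab_frame("scene")
cv2.imwrite("pics/g.png",cv2.resize(b["color"][110:290,200:440],None,fx=3,fy=3))
E
```

```text
(no output)
```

View pics/g.png

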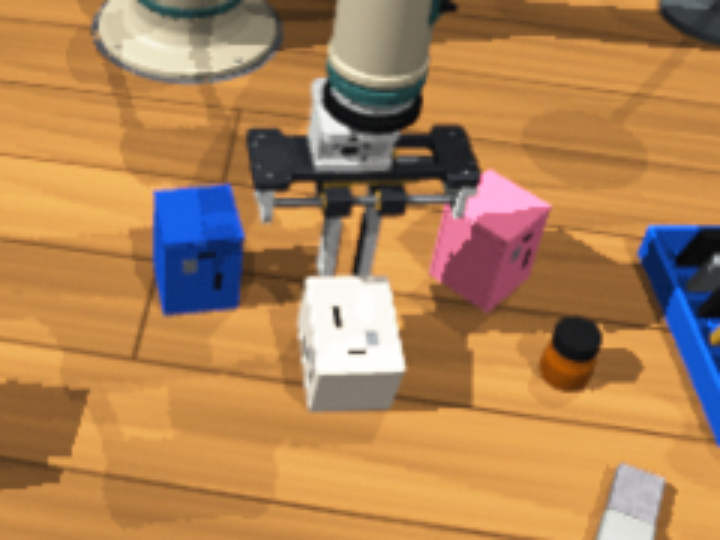

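The mouth side (crop (345,285)) has risen and the pot is tipping over its base edge. I'll continue the arc to about 30°.

Call:
{"api": "step_arm", "payload": {"motion": [[-0.008, 0, -0.013, 0, 0.2], [-0.016, 0, -0.02, 0, 0.2], [-0.024, 0, -0.027, 0, 0.2], [-0.038, 0, -0.036, 0, 0.2], [-0.051, 0, -0.045, 0, 0.2], [-0.065, 0, -0.053, 0, 0.2], [-0.08, 0, -0.061, 0, 0.2], [-0.094, 0, -0.069, 0, 0.2], [-0.108, 0, -0.076, 0, 0.2]]}}

```text
time: 6.35
tool_pos: [0.4995, 0.2196, 0.096]
eef_rot: [-0.361, 3.12, 0.0]
ft_force: [-0.0, 0.0, -0.1]
finger_gap: 0.204
gripper_force: 0.1
```

```bash
python3 - <<'E'
from h import *
b=grab_frame("scene")
cv2.imwrite("pics/i.png",cv2.resize(b["color"][110:290,200:440],None,fx=3,fy=3))
E
```

```text
(no output)
```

View pics/i.png

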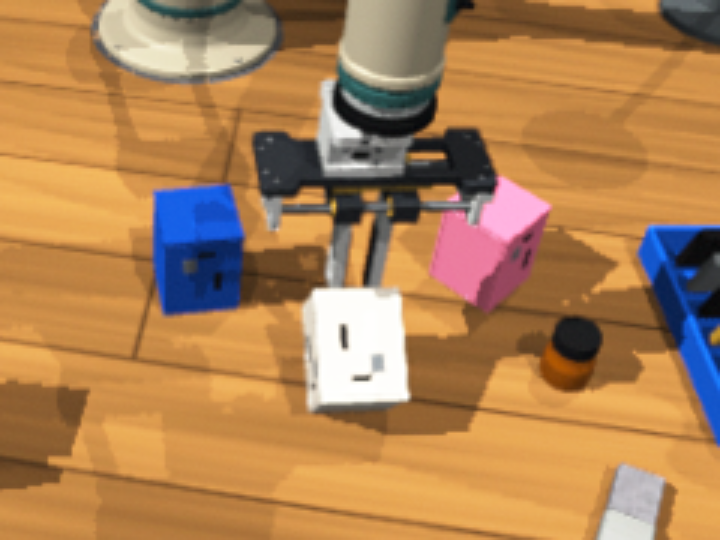

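The base edge stayed in place, about (355,410) in the crop, and the pot is tilted roughly 30°. I'll finish the arc past balance.

Call:
{"api": "step_arm", "payload": {"motion": [[-0.015, 0, -0.007, 0, 0.2], [-0.031, 0, -0.013, 0, 0.2], [-0.047, 0, -0.018, 0, 0.2], [-0.063, 0, -0.022, 0, 0.2], [-0.079, 0, -0.025, 0, 0.2], [-0.094, 0, -0.028, 0, 0.2], [-0.11, 0, -0.031, 0, 0.2], [-0.127, 0, -0.033, 0, 0.2], [-0.14, 0, -0.036, 0, 0.2], [-0.14, 0, -0.05, 0, 0.2], [-0.14, 0, -0.1, 0, 0.2], [-0.14, 0, -0.15, 0, 0.2], [-0.14, 0, -0.15, 0, 0.2]]}}

```text
time: 7.48
tool_pos: [0.5414, 0.2296, 0.1436]
eef_rot: [-0.361, 3.116, 0.002]
ft_force: [0.3, 0.4, 0.5]
finger_gap: 0.197
gripper_force: 0.0
```

```bash
cat >> h.py <<'E'
def pot(name="scene"):
    f=grab_frame(name);W=cloud(f);x,y,z=W[...,0],W[...,1],W[...,2]
    h=cv2.cvtColor(f["color"],cv2.COLOR_BGR2HSV)
    m=(x>.38)&(x<.74)&(y>-.32)&(y<.34)&(z>.084)&(z<.102)&(h[...,1]<70)
    n,l,st,_=cv2.connectedComponentsWithStats(cv2.dilate(m.astype(np.uint8),np.ones((2,2))))
    for i in range(1,n):
        P=W[(l==i)&m]
        if len(P)>60: print(name,len(P),np.round(np.median(P[:,2]),4),[np.round(q,1) for q in cv2.minAreaRect((P[:,:2]*1000).astype(np.float32))])
    return f
E
python3 - <<'E'
from h import *
b=pot();pot("top"); print(np.round(read_state()["tool_pos"],4))
cv2.imwrite("pics/j.png",cv2.resize(b["color"][110:290,100:440],None,fx=2,fy=2))
E
```

```text
scene 320 0.0913 [array([ 643.5, -117.3]), array([69.8, 72.7]), np.float64(89.6)]
scene 307 0.0911 [array([586.2, 239. ]), array([72.2, 69.2]), np.float64(13.0)]
top 124 0.0912 [array([ 639.7, -113.7]), array([70.2, 69.3]), np.float64(1.9)]
[0.5397 0.2291 0.1411]
```

View pics/j.png

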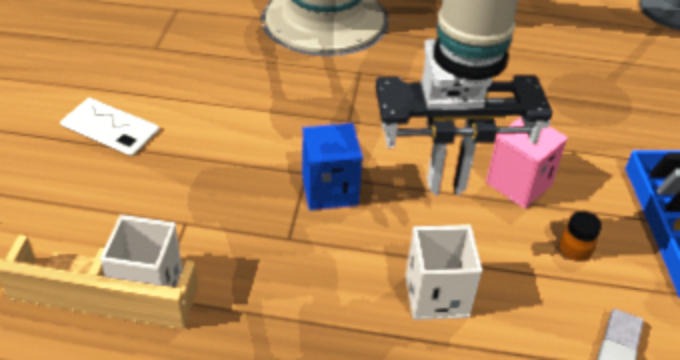

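The pot stands mouth-up at crop (442,270), about (0.584, 0.238) in the world with yaw 13°. pot2 and the others are untouched. Plan: put the partly open fingers inside the mouth and tow the pot along the bench to the bay.

```bash
python3 - <<'E'
from h import *
print(np.round(read_state()["qpos"],2))
for z in (.14,.03): print(rel([.584,.2385,z],-77))
E
```

```text
[ 0.28  0.33  1.58  0.    1.22 -1.52]
(array([-0.1509, -0.0031,  0.0038,  0.2506]), np.float64(13.2))
(array([-0.1505, -0.0031,  0.3705,  0.2506]), np.float64(13.2))
```

Call:
{"api": "step_arm", "payload": {"motion": [[-0.15, -0.003, -0.02, 0.25, 0.28], [-0.15, -0.003, -0.02, 0.25, 0.28], [-0.15, -0.003, -0.02, 0.25, 0.28], [-0.15, -0.003, -0.02, 0.25, 0.28], [-0.15, -0.003, -0.02, 0.25, 0.28], [-0.15, -0.003, -0.02, 0.25, 0.28], [-0.15, -0.003, -0.02, 0.25, 0.28], [-0.15, -0.003, -0.02, 0.25, 0.28], [-0.15, -0.003, -0.02, 0.25, 0.28], [-0.15, -0.003, -0.02, 0.25, 0.28], [-0.15, -0.003, -0.02, 0.25, 0.28], [-0.15, -0.003, -0.02, 0.25, 0.28], [-0.15, -0.003, -0.02, 0.25, 0.28], [-0.15, -0.003, -0.02, 0.25, 0.28], [-0.15, -0.003, -0.02, 0.25, 0.28]]}}

```text
time: 8.83
tool_pos: [0.5829, 0.2382, 0.1457]
eef_rot: [-1.948, -2.463, 0.002]
ft_force: [0.5, 0.3, 0.2]
finger_gap: 0.283
gripper_force: 0.0
```

```bash
python3 - <<'E'
from h import *
print(rel([.584,.2385,.03],-77))
b=pot();pot("top")
cv2.imwrite("pics/k.png",cv2.resize(b["color"][140:290,260:400],None,fx=4,fy=4))
E
```

```text
(array([1.000e-04, 4.500e-03, 3.856e-01, 9.000e-04]), np.float64(-76.69))
scene 314 0.0914 [array([ 644.4, -117.2]), array([69.4, 71.2]), np.float64(89.6)]
scene 294 0.0911 [array([586.6, 238.8]), array([70.4, 68.6]), np.float64(13.8)]
top 126 0.0911 [array([ 639.5, -114. ]), array([69.7, 69.9]), np.float64(1.2)]
```

View pics/k.png

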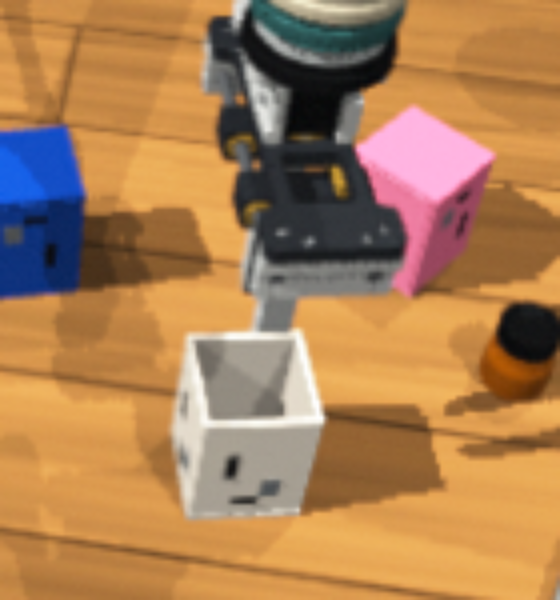

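The fingers at crop (275,310) hang above the centre of the open mouth at about (255,375). I'll descend carefully.

Call:
{"api": "step_arm", "payload": {"motion": [[0, 0.003, 0.07, 0, 0.28], [0, 0.003, 0.14, 0, 0.28], [0, 0.003, 0.16, 0, 0.28], [0, 0.003, 0.18, 0, 0.28], [0, 0.003, 0.2, 0, 0.28], [0, 0.003, 0.22, 0, 0.28], [0, 0.003, 0.24, 0, 0.28]]}}

```text
time: 9.52
tool_pos: [0.5851, 0.2388, 0.075]
eef_rot: [1.951, 2.462, 0.002]
ft_force: [0.5, 0.3, 0.2]
finger_gap: 0.28
gripper_force: 0.0
```

Call:
{"api": "step_arm", "payload": {"motion": [[0, 0, 0.06, 0, 0.28], [0, 0, 0.12, 0, 0.28], [0, 0, 0.15, 0, 0.28], [-0.03, 0, 0.15, 0, 0.28], [-0.055, 0, 0.15, 0, 0.28], [-0.065, 0, 0.15, 0, 0.28], [-0.071, 0, 0.15, 0, 0.28], [-0.077, 0, 0.15, 0, 0.28], [-0.083, 0, 0.15, 0, 0.28], [-0.089, 0, 0.15, 0, 0.28], [-0.095, 0, 0.15, 0, 0.28]]}}

```text
time: 10.43
tool_pos: [0.5916, 0.2114, 0.0306]
eef_rot: [1.951, 2.462, 0.003]
ft_force: [-0.1, 3.0, 2.8]
finger_gap: 0.277
gripper_force: 1.3
```

```bash
python3 - <<'E'
from h import *
print(np.round(read_state()["tool_pos"],4))
pot()
for x,y in((.575,.02),(.53,-.247)): print(rel([x,y,.03],-90))
E
```

```text
[0.5916 0.2114 0.0306]
scene 319 0.0912 [array([ 644. , -117.1]), array([69.7, 71.5]), np.float64(89.7)]
(array([-0.6064, -0.1994,  0.0009,  0.0367]), np.float64(-76.79))
(array([-1.4386e+00, -5.4870e-01,  4.0000e-04,  3.6700e-02]), np.float64(-76.79))
```

Call:
{"api": "step_arm", "payload": {"motion": [[0.01, 0, 0, 0, 0.28], [0.03, 0, 0, 0, 0.28], [0.03, 0, 0.03, 0, 0.28], [0.03, 0, 0.055, 0, 0.28], [0.02, 0, 0.055, 0, 0.28], [0.01, 0, 0.055, 0, 0.28], [0.005, 0, 0.055, 0, 0.28], [0, 0, 0.055, 0, 0.28], [-0.005, 0, 0.055, 0, 0.28], [-0.01, 0, 0.055, 0, 0.28], [-0.015, 0, 0.055, 0, 0.28], [-0.02, 0, 0.055, 0, 0.28]]}}

```text
time: 11.48
tool_pos: [0.5925, 0.205, 0.0134]
eef_rot: [1.951, 2.462, 0.001]
ft_force: [-0.1, 1.6, -0.6]
finger_gap: 0.279
gripper_force: 0.6
```

```bash
python3 - <<'E'
from h import *
s=read_state();print(np.round(s["tool_pos"],4),s["ft_force"])
b=pot()
cv2.imwrite("pics/l.png",cv2.resize(b["color"][130:280,230:400],None,fx=4,fy=4)[:, :680])
E
```

```text
[0.5925 0.205  0.0134] [-0.08654826  1.5520975  -0.6067438 ]
scene 319 0.0911 [array([ 644. , -117.3]), array([70.2, 72.3]), np.float64(89.2)]
scene 62 0.0916 [array([584.3, 252.3]), array([70.5, 11.7]), np.float64(16.5)]
```

View pics/l.png

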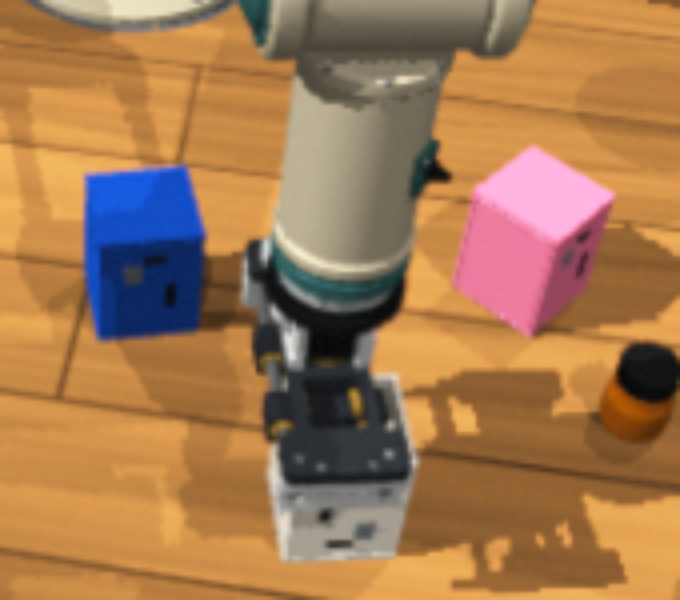

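```bash
python3 - <<'E'
from h import *
print(rel([.561,-.02,.0134],-90))
E
```

```text
(array([-7.051e-01, -2.735e-01, -1.000e-04,  3.660e-02]), np.float64(-76.81))
```

Call:
{"api": "step_arm", "payload": {"motion": [[-0.015, -0.004, 0, 0.003, 0.28], [-0.04, -0.012, 0, 0.008, 0.28], [-0.08, -0.027, 0, 0.013, 0.28], [-0.12, -0.043, 0, 0.018, 0.28], [-0.16, -0.059, 0, 0.023, 0.28], [-0.2, -0.075, 0, 0.028, 0.28], [-0.24, -0.091, 0, 0.033, 0.28], [-0.28, -0.107, 0, 0.037, 0.28], [-0.32, -0.123, 0, 0.037, 0.28], [-0.36, -0.139, 0, 0.037, 0.28], [-0.4, -0.155, 0, 0.037, 0.28], [-0.44, -0.171, 0, 0.037, 0.28], [-0.48, -0.187, 0, 0.037, 0.28], [-0.52, -0.202, 0, 0.037, 0.28], [-0.56, -0.218, 0, 0.037, 0.28], [-0.6, -0.234, 0, 0.037, 0.28], [-0.64, -0.249, 0, 0.037, 0.28], [-0.675, -0.262, 0, 0.037, 0.28], [-0.695, -0.27, 0, 0.037, 0.28], [-0.705, -0.274, 0, 0.037, 0.28]]}}

```text
time: 13.2
tool_pos: [0.5602, -0.0209, 0.013]
eef_rot: [-2.225, -2.218, 0.001]
ft_force: [-0.4, 2.8, 1.5]
finger_gap: 0.278
gripper_force: 1.1
```

```bash
python3 - <<'E'
from h import *
pot();pot("top");print(rel([.53,-.247,.0134],-90))
E
```

```text
scene 137 0.0908 [array([564.2,  16.7]), array([73.2, 35.5]), np.float64(1.3)]
scene 317 0.0914 [array([ 644.2, -117.2]), array([69.4, 71.3]), np.float64(89.7)]
(array([-7.544e-01, -9.880e-02, -9.000e-04, -4.000e-04]), np.float64(-90.14))
```

Call:
{"api": "step_arm", "payload": {"motion": [[-0.015, -0.002, 0, 0, 0.28], [-0.045, -0.006, 0, 0, 0.28], [-0.085, -0.011, 0, 0, 0.28], [-0.13, -0.017, 0, 0, 0.28], [-0.175, -0.023, 0, 0, 0.28], [-0.22, -0.029, 0, 0, 0.28], [-0.265, -0.035, 0, 0, 0.28], [-0.31, -0.041, 0, 0, 0.28], [-0.355, -0.047, 0, 0, 0.28], [-0.4, -0.053, 0, 0, 0.28], [-0.445, -0.059, 0, 0, 0.28], [-0.49, -0.065, 0, 0, 0.28], [-0.535, -0.071, 0, 0, 0.28], [-0.58, -0.077, 0, 0, 0.28], [-0.625, -0.083, 0, 0, 0.28], [-0.665, -0.088, 0, 0, 0.28], [-0.7, -0.093, 0, 0, 0.28], [-0.725, -0.097, 0, 0, 0.28], [-0.745, -0.1, 0, 0, 0.28], [-0.755, -0.1, 0, 0, 0.28]]}}

```text
time: 14.97
tool_pos: [0.5299, -0.2467, 0.0132]
eef_rot: [-2.224, -2.218, -0.0]
ft_force: [-0.2, 2.7, 0.3]
finger_gap: 0.276
gripper_force: 1.0
```

```bash
python3 - <<'E'
from h import *
pot();pot("top");print(rel([.53,-.224,.0134],-90))
E
```

```text
scene 168 0.0906 [array([ 534.4, -216. ]), array([72.9, 51.3]), np.float64(0.2)]
scene 321 0.0912 [array([ 643.6, -117. ]), array([71.4, 69.6]), np.float64(0.0)]
top 126 0.0906 [array([ 638.6, -114.1]), array([71.3, 69.5]), np.float64(2.7)]
(array([ 0.0758, -0.0009, -0.0007, -0.0004]), np.float64(-90.13))
```

Call:
{"api": "step_arm", "payload": {"motion": [[0.03, 0, 0, 0, 0.28], [0.06, 0, 0, 0, 0.28], [0.076, 0, 0, 0, 0.28], [0.076, 0, 0, 0, 0.28], [0.076, 0.01, 0, 0, 0.28], [0.076, 0.02, 0, 0, 0.28], [0.076, 0.03, 0, 0, 0.28], [0.076, 0.05, 0, 0, 0.28], [0.076, 0.075, 0, 0, 0.28], [0.076, 0.1, 0, 0, 0.28], [0.076, 0.125, 0, 0, 0.28], [0.076, 0.15, 0, 0, 0.28], [0.076, 0.165, 0, 0, 0.28], [0.076, 0.175, 0, 0, 0.28]]}}

```text
time: 16.23
tool_pos: [0.5841, -0.2235, 0.0129]
eef_rot: [2.223, 2.218, 0.001]
ft_force: [0.1, -0.0, 0.7]
finger_gap: 0.281
gripper_force: 0.4
```

```bash
python3 - <<'E'
from h import *
pot();pot("top");print(rel([.642,-.224,.0134],-90))
E
```

```text
scene 121 0.0906 [array([ 580.7, -205. ]), array([26.7, 71. ]), np.float64(89.2)]
scene 320 0.0911 [array([ 643.9, -117. ]), array([71.8, 70.3]), np.float64(0.5)]
top 126 0.0909 [array([ 639.2, -113.5]), array([71.7, 70. ]), np.float64(1.5)]
(array([-0.0012,  0.1932, -0.0012, -0.0003]), np.float64(-90.11))
```

Call:
{"api": "step_arm", "payload": {"motion": [[0, 0.01, 0, 0, 0.28], [0, 0.025, 0, 0, 0.28], [0, 0.045, 0, 0, 0.28], [0, 0.065, 0, 0, 0.28], [0, 0.085, 0, 0, 0.28], [0, 0.105, 0, 0, 0.28], [0, 0.125, 0, 0, 0.28], [0, 0.14, 0, 0, 0.28], [0, 0.155, 0, 0, 0.28], [0, 0.165, 0, 0, 0.28], [0, 0.172, 0, 0, 0.28], [0, 0.178, 0, 0, 0.28], [0, 0.183, 0, 0, 0.28]]}}

```text
time: 17.42
tool_pos: [0.6377, -0.2235, 0.0131]
eef_rot: [-2.224, -2.219, -0.0]
ft_force: [-1.9, -0.2, 0.1]
finger_gap: 0.286
gripper_force: 0.6
```

```bash
python3 - <<'E'
from h import *
pot();pot("top");print(rel([.642,-.224,.0134],-90))
E
```

```text
scene 129 0.0911 [array([ 634.9, -204.8]), array([70.4, 26.1]), np.float64(1.4)]
scene 307 0.0913 [array([ 643.9, -116.9]), array([71. , 70.9]), np.float64(1.4)]
top 130 0.0909 [array([ 639.8, -113.4]), array([71.4, 70.3]), np.float64(0.4)]
(array([-0.0017,  0.0138, -0.0009, -0.0003]), np.float64(-90.12))
```

Call:
{"api": "step_arm", "payload": {"motion": [[0, 0.004, 0, 0, 0.28], [0, 0.008, 0, 0, 0.28], [0, 0.012, 0, 0, 0.28], [0, 0.016, 0, 0, 0.28], [0, 0.018, 0, 0, 0.28]]}}

```text
time: 17.93
tool_pos: [0.6432, -0.2235, 0.0131]
eef_rot: [2.224, 2.219, 0.0]
ft_force: [-1.9, -0.5, 0.1]
finger_gap: 0.277
gripper_force: 0.7
```

Call:
{"api": "step_arm", "payload": {"motion": [[0, 0.004, 0, 0, 0.28], [0, 0.007, 0, 0, 0.28], [0, 0.01, 0, 0, 0.28]]}}

```text
time: 18.18
tool_pos: [0.646, -0.2235, 0.0131]
eef_rot: [-2.224, -2.219, -0.0]
ft_force: [-1.5, -0.2, -0.2]
finger_gap: 0.278
gripper_force: 0.7
```

Call:
{"api": "step_arm", "payload": {"motion": [[0, 0.003, 0, 0, 0.28], [0, 0.005, 0, 0, 0.28], [0, 0.007, 0, 0, 0.28]]}}

```text
time: 18.43
tool_pos: [0.6481, -0.2235, 0.0131]
eef_rot: [-2.224, -2.219, -0.0]
ft_force: [-2.1, 0.2, 0.3]
finger_gap: 0.281
gripper_force: 0.7
```

```bash
python3 - <<'E'
from h import *
pot()
E
```

```text
scene 132 0.0909 [array([ 644.6, -204.9]), array([27.7, 70.9]), np.float64(88.6)]
scene 305 0.0915 [array([ 644.1, -117.3]), array([70.2, 70.6]), np.float64(0.1)]
```

Call:
{"api": "step_arm", "payload": {"motion": [[0, 0.002, 0, 0, 0.28], [0, 0.004, 0, 0, 0.28], [0, 0.006, 0, 0, 0.28]]}}

```text
time: 18.73
tool_pos: [0.6496, -0.2236, 0.0132]
eef_rot: [-2.223, -2.219, 0.001]
ft_force: [-3.6, 0.1, 0.9]
finger_gap: 0.279
gripper_force: 1.5
```

The force is rising, so the pot is on the back board. I'll back off, lift out and verify.

Call:
{"api": "step_arm", "payload": {"motion": [[0, -0.008, 0, 0, 0.28], [0, -0.016, 0, 0, 0.28], [0, -0.016, -0.05, 0, 0.28], [0, -0.016, -0.15, 0, 0.28], [0, -0.016, -0.25, 0, 0.28], [0, -0.016, -0.35, 0, 0.28], [0, -0.016, -0.45, 0, 0.28], [-0.1, -0.05, -0.55, 0, 0.28], [-0.2, -0.1, -0.6, 0, 0.28], [-0.3, -0.15, -0.6, 0, 0.28], [-0.4, -0.2, -0.6, 0, 0.28], [-0.5, -0.3, -0.6, 0, 0.28], [-0.5, -0.4, -0.6, 0, 0.28], [-0.5, -0.5, -0.6, 0, 0.28], [-0.5, -0.5, -0.6, 0, 0.28]]}}

```text
time: 19.98
tool_pos: [0.4942, -0.3734, 0.1934]
eef_rot: [-2.226, -2.213, 0.003]
ft_force: [0.0, 0.4, -0.4]
finger_gap: 0.282
gripper_force: 0.0
```

```bash
python3 - <<'E'
from h import *
pot()
f=pot("top");W=cloud(f);x,y,z=W[...,0],W[...,1],W[...,2]
m=(x>.6)&(x<.7)&(y>-.27)&(y<-.18)&(z>.085);P=W[m];print(len(P),P.min(0),P.max(0))
g=(abs(x-.475)<.05)&(abs(y-.418)<.05)&(z>.02);print("jar",g.sum(),np.median(W[g],0)[:2])
E
```

```text
scene 322 0.0913 [array([ 645.9, -226.9]), array([71.7, 72.5]), np.float64(89.9)]
scene 316 0.0913 [array([ 644.2, -117.3]), array([71.1, 71.1]), np.float64(1.6)]
top 137 0.0912 [array([ 641. , -224.7]), array([71.9, 70.3]), np.float64(89.2)]
top 128 0.091 [array([ 639.6, -113.8]), array([70.9, 70.2]), np.float64(1.0)]
136 [ 0.60555375 -0.26066565  0.08507892] [ 0.67892282 -0.18897374  0.09918973]
jar 185 [0.46911066 0.41626213]
```

```bash
python3 -c "
from workcell import *
print(hand_in())"
```

```text
the job is handed in; nothing more can be done
None
```

The pot was tipped over and slid into the empty bay; it now stands mouth-up against the back board, and I handed the job in at about 20 s. The cameras show its rim level, about 110 mm from pot2. pot2 and the jar have not moved; I did not re-measure the case and brush.

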